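Unlock the sample slide and run it home

ROBOT

A 6-joint arm with a two-finger parallel gripper is mounted at the origin on the work surface. World frame = base frame: x ahead of the robot, y to its left, z up, the work surface at z = 0. Lengths are in m, angles in degrees, forces in N, time in s.
With the tool pointing down it reaches from about 0.25 to 0.725 m from the base axis. Payload 9.7 kg.
Tool frame: the origin (TCP) lies at the very end of the fingers, on their centre line; the grasp point (between the pads) lies 19 mm behind it; x points along the fingers, z is the direction in which the jaws open and shut, and the axes are right-handed (so a half turn about x gives the same grasp; the last joint's range is limited). The gripper opens to 85 mm and grips with 20 to 120 N. Pads are 22 mm wide; open, the fingers measure 114 mm over their backs; the gripper's body (76 mm by 85 mm) begins 54 mm behind the grasp point. The pads swing forward as they close: fully open they stand 13 mm farther back than shut.
Start: joints at [0, 4.979, 10.078, 95.1, 0, 90], TCP at [0.55, -0, 0.231] pointing down, gripper open.
Joint ranges: [-179.16, 179.16], [-48.56, 103.87], [-65.8, 70.77], [-126.05, 130.52], [-82.76, 87.17], [-180, 180]. Speed limits (degrees/s): [127.2, 127.2, 147.25, 180, 180, 180].

INTERFACE

Orientations are given as [roll, pitch, yaw] about the fixed x, y, z axes, in that order (R = Rz(yaw) Ry(pitch) Rx(roll)).
In Python, from workcell import sensors, vision, job_done gives the robot as it stands.
- The arm moves only by the tool carry_out, never from a script. Its argument "increments" is a list of rows, each a list of 7 numbers: the turn, a rotation vector about the tool's x, y, z in degrees, then the shift along the tool's x, y, z in mm, then the opening in per cent of the stroke, from 0 (shut) to 100 (fully open). A call has 1 to 12 rows; each row shifts and turns the commanded pose from where the row before left it, along the tool's axes as they then stand; what a row does not reach is not made up. A row lasts 1/8 s, in which the tool goes at most 62.5 mm and 10.7 degrees, less where a joint would pass 70% of its speed; a pose out of reach is approached as far as the arm can. A call is refused whole if a number of a shift passes 62.5 or a number of a turn 10.7, either way. A call with a gripper value outside its range is refused whole. The fingers move at their own pace and stop on an object; "squeeze" is the grip in N (left out, the last holds). Time passes only in rows, so rows that do not move let the fingers close. It gives the time, the measured TCP pose, the force and the opening at its end, in the units of the state.
- sensors.get_obs(): the state, without advancing time (a new reading comes with each control period).
- vision.camera(name): name is "scene" or "side" or "wrist"; returns the picture (384x512x3 uint8, red, green, blue); there is no depth.
- vision.calibration(name): a dict with "camera_matrix" (3x3 intrinsics, pixels), "extrinsics" (4x4, takes a point from world to camera coordinates); the wrist camera has in their place "mount" (4x4, takes a point from camera to tool coordinates, whose origin is the TCP and whose axes are the tool frame's). Camera axes: x right, y up, looking along -z (the intrinsics and any distortion apply to the point x, -y, -z); pixel columns grow to the right and rows downward; lengths in m; the calibration is good to about 2 mm. A picture is of the moment at which its call begins: read the wrist's pose just before it. calibration takes no time and is no camera call.
- job_done(): hands the job in, once; it reports no verdict.
The state is a dict: "time": time; "q": joint angles; "qd": joint speeds; "joint_efforts": joint torques, N m; "ee_pos": TCP position; "tcp_rot": TCP orientation; "wrist_force": force on the tool from outside, world axes, zero at the start; "torque": the same for the moment, N m; "opening": finger opening in m.
Only numpy, scipy, OpenCV 4.12 (cv2) and the standard library are available. Lean on these libraries where they do the work, as an engineer would, in place of code of your own. Each camera call takes 0.05 s, during which the arm holds its last target.

TASK

On the bench stands a short sample transfer slide. With closed fingertips, press the carriage's round lock button down and, keeping it held down, push the carriage along its rail until it is fully home against the end stop block; then let the button spring back up, so that the carriage is locked there. Do not pick anything up: the steel sample puck stays lying in its nest on the carriage, and everything else on the bench stays where it is.

Things in the scene. Friction and masses are not known exactly. Their poses are not given: they have to be found in the camera images.
- slide_base: The fixed base of the sample slide: a dark steel plate 320 x 110 x 12 mm bolted to the bench, with a plain steel rail 50 mm wide on it (rail top 34 mm above the bench). Origin: centre of the plate's underside, at bench height. Its +x axis is the direction in which the carriage slides to the end stop; z is up. It stands at a different place and heading each time.
- stop_face (a point): Centre of the end stop block's face that the carriage's nose comes to rest against. The block is aluminium, 45 mm along the slide, 84 mm wide, its top 72 mm above the bench with a steel clamp screw to 84 mm (no part of the job). The point lies 80 mm from the base's origin along its +x, 43 mm above the bench.
- carriage (a joint): How far the carriage has slid from its parked place, in m: 0 parked (start), 0.090 fully home against the end stop block. Friction about 1.5 N. While the lock button is up the carriage is held by a toothed lock inside the rail (about 2 mm of play); let go anywhere on the way, the lock drops into the next notch, one every 15 mm, the last one at 0.090 (it takes the lock only from about 0.088 on).
- carriage_nose (a point): Middle of the carriage's front end face. The carriage is a bare aluminium block 130 mm along the slide, 70 mm wide, its flat top 52 mm above the bench. Seen from the nose backwards: sample nest centred 31 mm back, push plate 75 to 83 mm back, lock button centred 109 mm back.
- lock_button (a joint): How far the lock button is pressed, in m: 0 up, 0.008 at its bottom. The carriage is free when it is pressed more than about 0.005. Spring: starts to move at about 2.5 N, 6 N at the bottom; it springs back up when let go (unless the lock stands between notches).
- button_top (a point): Centre of the flat top of the round lock button (black plastic, 30 mm diameter), 64 mm above the bench when up, 12 mm proud of the carriage's top; it goes down with the button and travels with the carriage. Fully pressed it still stands 4 mm proud of the carriage.
- push_plate (a point): Middle of the top edge of the push plate's rear face, the face towards the button. The plate is an upright aluminium tab on the carriage, 8 mm thick along the slide, 44 mm across, 30 mm high (top 82 mm above the bench). Its rear face is 26 mm from the button's centre, on the end stop's side: a fingertip that stands on the button and is moved towards the end stop pushes against it, and drags the carriage by friction before it gets there.
- nest (a point): Centre of the floor of the sample nest on the carriage's top: a square recess 26 mm inside with a dark rim 5 mm high.
- puck: Steel sample puck, 24 mm diameter, 12 mm high, waisted, about 35 g, loose in the nest. Origin: centre of its underside. It rides on the carriage and must stay lying in its nest.
- jar: Bystander: to be left where it is. Glass jar with a black lid, 42 mm diameter, 52 mm high. Origin: centre of its underside.
- tweezers: Bystander: to be left where it is. Flat steel tweezers, 115 x 11 x 5 mm, lying beside the slide. Origin: underside, middle.
- screwdriver: Bystander: to be left where it is. Black-handled screwdriver, 150 mm long, lying down. Origin: underside.
- sample_tray: Bystander: to be left where it is. White compartment tray 90 x 70 x 25 mm. Origin: centre of its underside.
- dish: Bystander: to be left where it is. Shallow white round dish, 80 mm diameter, 16 mm high. Origin: centre of its underside.
- weight: Bystander: to be left where it is. Brass cylinder, 38 mm diameter, 30 mm high. Origin: centre of its underside.
Things that resemble listed ones, but are neither listed nor needed, are in the scene too. Of the things shaped like the puck, the steel one is meant.

How it is judged (in metres and radians):
On the way, in this order (a step that is already met when the one before it is completed fails the run):
1. the lock button is pressed down with the carriage still parked (value of joint lock_button above 0.0045 m and value of joint carriage below 0.008 m), for 0.05 s.
2. the carriage is home against the end stop with the button still held down (value of joint carriage above 0.0865 m and value of joint lock_button above 0.004 m), for 0.1 s.
At the end, for the whole second after the job is handed in: The carriage is within 3.5 mm of the end stop and at rest, the lock button is back up (within 2 mm) so the lock holds it, the puck lies in its nest (within 6 mm sideways, 4 mm in height), and no bystander has moved 25 mm or more (value of joint carriage above 0.0865 m and value of joint lock_button below 0.002 m and velocity of joint carriage between -0.005 and 0.005 m/s and z of puck in the frame of nest between -0.004 and 0.004 m and horizontal distance between puck and nest below 0.006 m and distance of each of jar, tweezers, screwdriver, sample_tray, dish, weight from where it was at the start of the episode below 0.025 m); the robot touches nothing.
It fails at once if the sample puck is lifted or knocked out of its nest (not (z of puck in the frame of nest below 0.006 m and horizontal distance between puck and nest below 0.01 m)).
It fails at once if a bystander is lifted, carried or pushed away (distance of any of jar, tweezers, screwdriver, sample_tray, dish, weight from where it was at the start of the episode above 0.025 m).
It also fails if it takes over 32 s, if anything falls off the work surface, if the arm or the gripper's body presses on something with over 40 N, if the wrist force passes 120 N, or if a joint passes its speed limit or range.

## Working session

There is one attempt and no reset: what is moved stays moved. The work goes in short steps, Python scripts to look and compute and a tool call to move; the robot and the scene stay as the last step left them, time stands still between calls to the robot, and variables do not carry over. Pictures are saved under pics/ and viewed, and the job is handed in when it is done.

Besides the shell and the picture viewer there is one more tool, called after "Request:" as name([rows], argument=value, ...), one row to a line, values as JSON. carry_out: Moves the arm, as the interface text tells. Its arguments: {"type":"object","properties":{"increments":{"type":"array"},"squeeze":{"type":"number"}},"required":["increments"]}

```bash
mkdir -p pics; ls; python3 - <<'E'
from workcell import sensors, vision
import cv2,numpy as np
o=sensors.get_obs();print(o)
for n in("scene","side"):
    im=vision.camera(n);cv2.imwrite(f"pics/{n}0.png",im[:,:,::-1]);c=vision.calibration(n);print(n,c)
print(vision.calibration("wrist"))
E
```

```text
pics
{'time': 0.0, 'q': array([-5.94351850e-06,  5.01145030e+00,  1.00315008e+01,  9.50995075e+01,
        8.20004927e-04,  8.99988721e+01]), 'qd': array([ 0.00678327, -0.00288118, -0.08438838,  0.01713146,  0.05457157,
       -0.00951463]), 'joint_efforts': array([ 7.68234549e-04, -5.20392072e+01,  4.64802504e+01,  1.63646933e-02,
        2.23589603e-05, -6.77332673e-05]), 'ee_pos': array([5.49753462e-01, 4.02183086e-06, 2.30553263e-01]), 'tcp_rot': array([179.40759488,  89.92053875, 179.40871625]), 'wrist_force': array([-0.07015861, -0.13679966, -0.86783606]), 'torque': array([ 0.05510938, -0.01290749,  0.02803955]), 'opening': 0.08504505023842177}
scene {'camera_matrix': array([[428.00337626,   0.        , 256.55398197],
       [  0.        , 428.00337626, 184.46362577],
       [  0.        ,   0.        ,   1.        ]]), 'extrinsics': array([[ 0.17295767,  0.98472085,  0.02026043, -0.12825522],
       [-0.64632617,  0.09795164,  0.75674828,  0.27812945],
       [ 0.74320127, -0.14398027,  0.65339235, -1.51351392],
       [ 0.        ,  0.        ,  0.        ,  1.        ]])}
si
[... 259 characters left out ...]
 0.25765271,  0.44277794,  0.85881475, -0.23062072],
       [-0.46708273, -0.72099893,  0.51185376, -0.47947327],
       [ 0.        ,  0.        ,  0.        ,  1.        ]])}
{'camera_matrix': array([[302.57947782,   0.        , 259.29990307],
       [  0.        , 302.57947782, 191.3752225 ],
       [  0.        ,   0.        ,   1.        ]]), 'mount': array([[ 6.74545378e-08,  2.88631068e-01, -9.57440393e-01,
        -1.42723619e-01],
       [ 6.06696673e-04,  9.57440217e-01,  2.88631015e-01,
         7.41491992e-02],
       [ 9.99999816e-01, -5.80895371e-04, -1.75046925e-04,
        -8.78985612e-06],
       [ 0.00000000e+00,  0.00000000e+00,  0.00000000e+00,
         1.00000000e+00]])}
```

View pics/scene0.png

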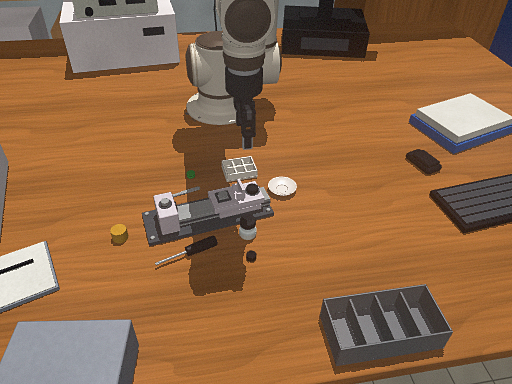

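View pics/side0.png

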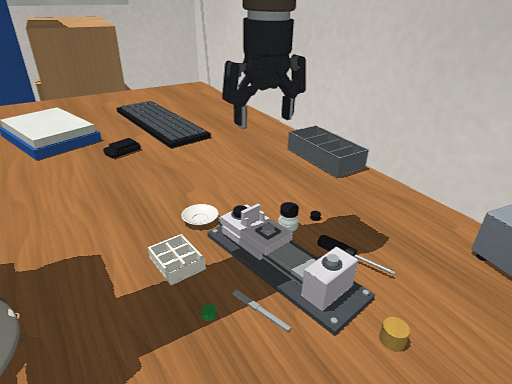

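The side view shows the slide, with the black button at about (240,212) behind the push plate and the stop block at (330,278). I'll crop in closer on both views.

```bash
python3 - <<'E'
import cv2,numpy as np
a=cv2.imread("pics/scene0.png")[150:270,130:310];b=cv2.imread("pics/side0.png")[190:340,190:390]
cv2.imwrite("pics/c1.png",cv2.resize(a,None,fx=4.4,fy=4.4,interpolation=cv2.INTER_CUBIC))
cv2.imwrite("pics/c2.png",cv2.resize(b,None,fx=4,fy=4,interpolation=cv2.INTER_CUBIC))
E
```

```text
(no output)
```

View pics/c1.png

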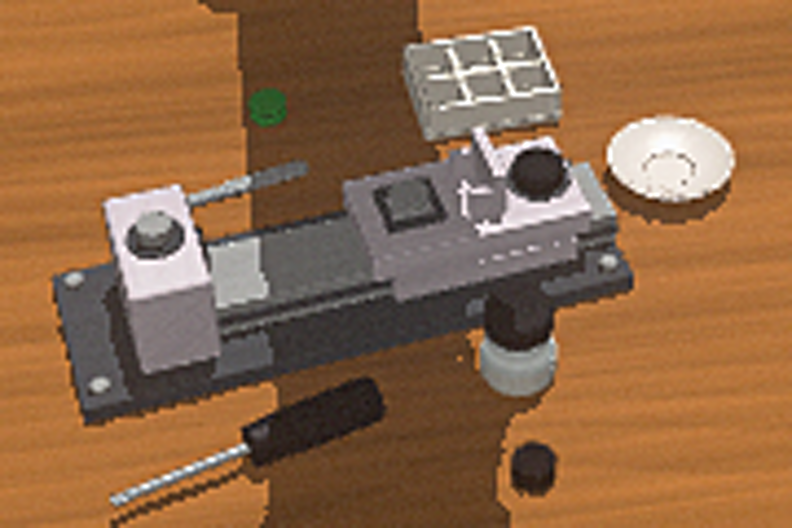

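View pics/c2.png

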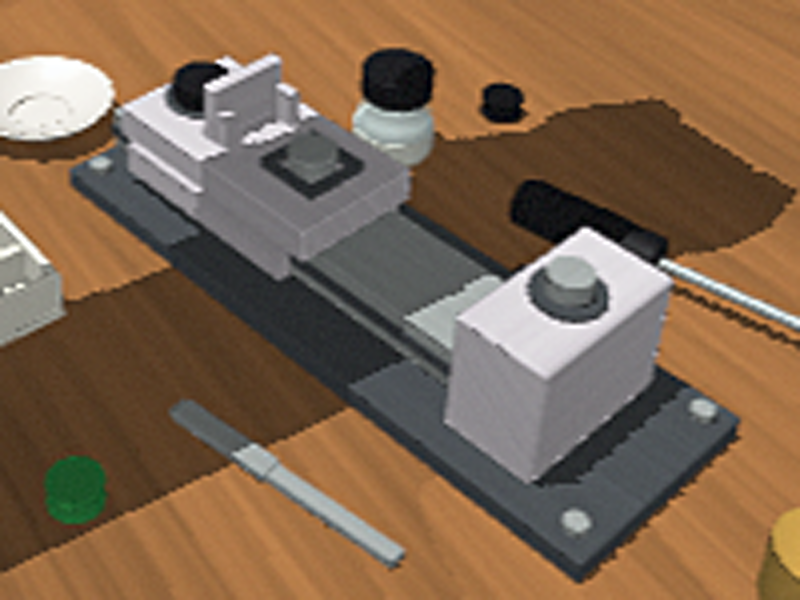

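Candidates for the button (scene pixels):
- Button on the carriage, behind the push plate: (253,188).
- Jar lid: (248,222).
- Loose black puck: (251,256).
- Clamp screw on the stop: (165,203).
- Nest with the steel puck: (223,195).

I choose (253,188). The close crop shows it on the carriage beside the push plate, which matches the description.

```bash
cat > h.py <<'E'
import numpy as np
from workcell import vision
def ray(K,E,uv):
    d=np.array([(uv[0]-K[0,2])/K[0,0],-(uv[1]-K[1,2])/K[1,1],-1.]);R=E[:3,:3];c=-R.T@E[:3,3];return c,R.T@d
def onz(n,uv,z):
    C=vision.calibration(n);c,d=ray(C["camera_matrix"],C["extrinsics"],uv);return (c+d*(z-c[2])/d[2]).round(4)
def tri(uv1,uv2):
    A=[];b=[]
    for n,uv in(("scene",uv1),("side",uv2)):
        C=vision.calibration(n);c,d=ray(C["camera_matrix"],C["extrinsics"],uv);d/=np.linalg.norm(d);P=np.eye(3)-np.outer(d,d);A.append(P);b.append(P@c)
    return np.linalg.lstsq(np.vstack(A),np.hstack(b),rcond=None)[0].round(4)
E
python3 - <<'E'
from h import *
s=lambda x,y:(130+x/4.4,150+y/4.4); d=lambda x,y:(190+x/4,190+y/4)
for k,a,b,z in[("boltA",s(75,280),d(575,520),.014),("boltB",s(100,385),d(703,408),.014),("boltC",s(608,262),None,.014),("boltD",None,d(100,162),.014),
 ("button",s(540,166),d(200,82),.064),("screw",s(155,226),d(574,272),.084),("puck",s(413,196),d(315,148),.0625),("plateL",s(480,130),d(205,107),.082),("plateR",None,d(280,62),.082),
 ("cor1",s(85,422),d(738,420),.012),("cor2",s(55,277),d(580,570),.012),("cor3",s(632,270),None,.012),("cor4",None,d(72,178),.012)]:
    if a:print(k,"scene",onz("scene",a,z),end=" ")
    if b:print(k,"side",onz("side",b,z),end=" ")
    if a and b:print("tri",tri(a,b),end="")
    print()
E
```

```text
boltA scene [ 0.5238 -0.2427  0.014 ] boltA side [ 0.5242 -0.2434  0.014 ] tri [ 0.5241 -0.243   0.014 ]
boltB scene [ 0.6077 -0.228   0.014 ] boltB side [ 0.6093 -0.2286  0.014 ] tri [ 0.6086 -0.2284  0.0146]
boltC scene [0.556  0.0627 0.014 ] 
boltD side [0.4722 0.0489 0.014 ] 
button scene [0.5222 0.0273 0.064 ] button side [0.5149 0.0215 0.064 ] tri [0.5181 0.0277 0.0598]
screw scene [ 0.5618 -0.1898  0.084 ] screw side [ 0.5576 -0.1934  0.084 ] tri [ 0.5598 -0.1907  0.0816]
puck scene [ 0.5352 -0.0479  0.0625] puck side [ 0.534  -0.0508  0.0625] tri [ 0.5348 -0.0485  0.0615]
plateL scene [ 0.5063 -0.0052  0.082 ] plateL side [ 0.4928 -0.0208  0.082 ] tri [ 0.4992 -0.0061  0.0734]
plateR side [ 0.543  -0.0063  0.082 ] 
cor1 scene [ 0.6313 -0.236   0.012 ] cor1 side [ 0.6184 -0.2396  0.012 ] tri [ 0.6248 -0.2364  0.0052]
cor2 scene [ 0.5175 -0.2544  0.012 ] cor2 side [ 0.5115 -0.26    0.012 ] tri [ 0.5139 -0.2564  0.0078]
cor3 scene [0.5627 0.0757 0.012 ] 
cor4 side [0.4552 0.0465 0.012 ]
```

Request:
carry_out([
  [0, 0, 0, 0, 0, 0, 0],
  [-10, 0, 0, 0, 0, 0, 0],
  [0, 0, 0, 0, 7, -6, 0],
  [0, 0, 0, 25, 7, -6, 0],
  [0, 0, 0, 25, 7, -6, 0],
  [0, 0, 0, 25, 7, -6, 0],
  [0, 0, 0, 15, 0, 0, 0],
  [0, 0, 0, 0, 0, 0, 0],
  [0, 0, 0, 0, 0, 0, 0],
], squeeze=30)

```text
time: 1.23
ee_pos: [0.522, 0.0233, 0.1423]
tcp_rot: [-9.0, 89.9, 1.0]
wrist_force: [0.4, -0.1, -0.2]
opening: 0.0
```

```bash
python3 - <<'E'
from workcell import sensors, vision
import cv2,numpy as np
o=sensors.get_obs();print(o['time'],o['ee_pos'],o['tcp_rot'],o['wrist_force'],o['opening'])
ims=[vision.camera(n)[:,:,::-1] for n in("wrist","scene","side")]
cv2.imwrite("pics/w1.png",ims[0])
a=cv2.resize(ims[1][110:260,170:310],(560,600),interpolation=cv2.INTER_CUBIC)
b=cv2.resize(ims[2][150:300,180:320],(560,600),interpolation=cv2.INTER_CUBIC)
cv2.imwrite("pics/s1.png",cv2.resize(np.hstack([a,b]),(800,428)))
E
```

```text
1.225 [0.52204508 0.0233083  0.14225832] [-8.9595385  89.92847785  0.98122049] [ 0.37051537 -0.13309061 -0.20440107] 2.0520134529914987e-06
```

View pics/w1.png

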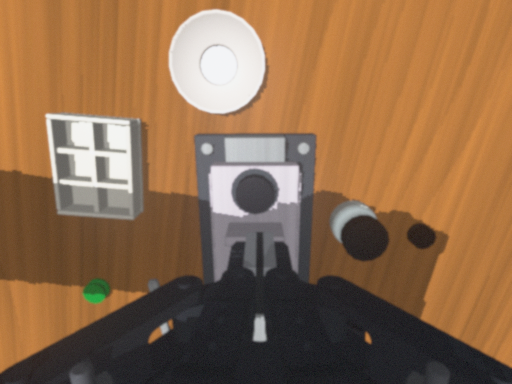

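View pics/s1.png

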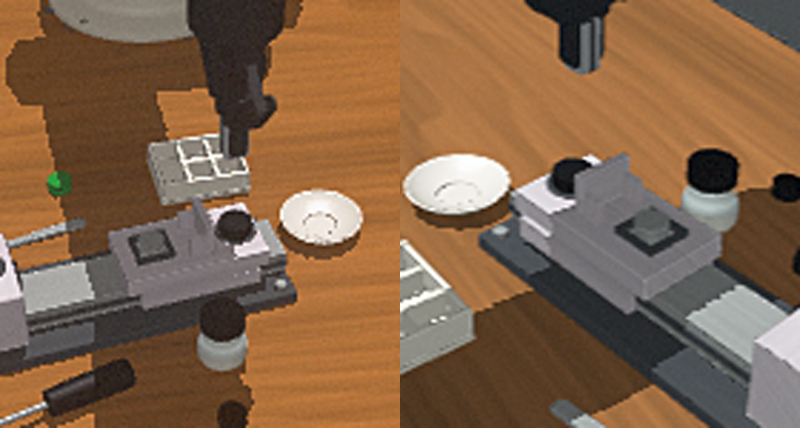

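The wrist view shows the button at (254,191) and the two rear bolts at (207,149) and (304,148). The slide runs straight down the picture, and the fingertips are closed above the plate side.

```bash
python3 - <<'E'
from workcell import sensors, vision
from scipy.spatial.transform import Rotation as R
import cv2,numpy as np
o=sensors.get_obs();C=vision.calibration("wrist");K=C["camera_matrix"];T=np.eye(4);T[:3,:3]=R.from_euler("xyz",o['tcp_rot'],degrees=True).as_matrix();T[:3,3]=o['ee_pos']
print(T.round(3))
M=T@C["mount"]
im=cv2.imread("pics/w1.png");g=im.max(2)
m=(g<60).astype(np.uint8);m[:150]=0;m[228:]=0;m[:,:225]=0;m[:,290:]=0
n,l,s,c=cv2.connectedComponentsWithStats(m);print(s,c)
def p(uv,z):
    d=M[:3,:3]@np.array([(uv[0]-K[0,2])/K[0,0],-(uv[1]-K[1,2])/K[1,1],-1]);c=M[:3,3];return c+d*(z-c[2])/d[2]
b=p((254.5,190),.064);print("button",b,"in tool",T[:3,:3].T@(b-T[:3,3])*1000)
for q in((207,149),(304,148)):print(p(q,.014))
E
```

```text
[[ 0.001 -0.173  0.985  0.522]
 [ 0.     0.985  0.173  0.023]
 [-1.    -0.     0.001  0.142]
 [ 0.     0.     0.     1.   ]]
[[     0      0    512    384 196608]] [[255.5 191.5]]
button [0.51715472 0.03120681 0.064     ] in tool [78.12895952  8.65479118 -3.51933464]
[0.4705365  0.04688565 0.014     ]
[0.55603621 0.06285664 0.014     ]
```

Request:
carry_out([
  [0, 0, 0, 20, 1.5, -2, 0],
  [0, 0, 0, 20, 0, 0, 0],
  [0, 0, 0, 20, 0, 0, 0],
  [0, 0, 0, 8, 0, 0, 0],
  [0, 0, 0, 0, 0, 0, 0],
  [0, 0, 0, 0, 0, 0, 0],
])

```text
time: 2.12
ee_pos: [0.5198, 0.0245, 0.0743]
tcp_rot: [-8.6, 89.9, 1.3]
wrist_force: [-0.8, -0.0, -0.1]
opening: -0.0002
```

```bash
python3 - <<'E'
from workcell import sensors, vision
import cv2,numpy as np
o=sensors.get_obs();print(o['time'],o['ee_pos'],o['wrist_force'])
ims=[vision.camera(n)[:,:,::-1] for n in("scene","side")]
a=cv2.resize(ims[0][150:250,200:300],(560,560),interpolation=cv2.INTER_CUBIC)
b=cv2.resize(ims[1][170:270,200:300],(560,560),interpolation=cv2.INTER_CUBIC)
cv2.imwrite("pics/s2.png",cv2.resize(np.hstack([a,b]),(800,400)))
E
```

```text
2.125 [0.51977658 0.02452091 0.07425502] [-0.7907313  -0.00956211 -0.10033086]
```

View pics/s2.png

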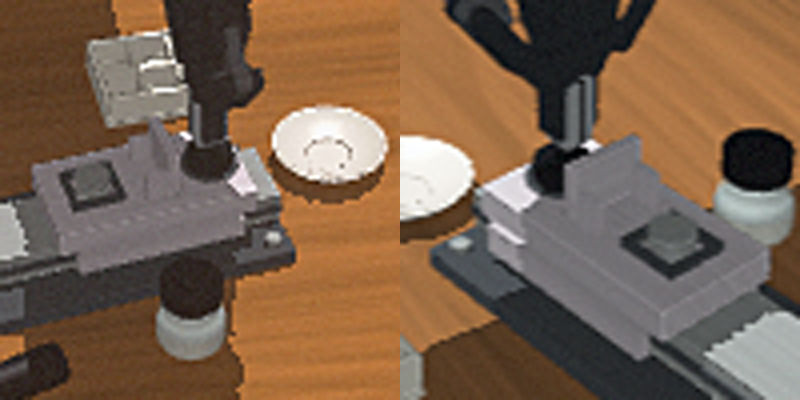

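The closed fingertips are above the button and clear of the push plate. Now pressing.

Request:
carry_out([
  [0, 0, 0, 6, 0, 0, 0],
  [0, 0, 0, 4, 0, 0, 0],
  [0, 0, 0, 3, 0, 0, 0],
  [0, 0, 0, 2, 0, 0, 0],
  [0, 0, 0, 2, 0, 0, 0],
  [0, 0, 0, 0, 0, 0, 0],
])

```text
time: 2.98
ee_pos: [0.5193, 0.0245, 0.0564]
tcp_rot: [-8.3, 90.0, 1.7]
wrist_force: [0.2, 0.0, 5.5]
opening: -0.0005
```

Request:
carry_out([
  [0, 0, 0, 1, 0, 0, 0],
  [0, 0, 0, 0, 0, 0, 0],
  [0, 0, 0, 0, -3, 0, 0],
  [0, 0, 0, 0, -6, 0, 0],
  [0, 0, 0, 0, -6, 0, 0],
  [0, 0, 0, 0, 0, 0, 0],
])

```text
time: 3.72
ee_pos: [0.5221, 0.0093, 0.056]
tcp_rot: [-43.6, 89.9, -33.6]
wrist_force: [-2.9, -1.1, 8.2]
opening: -0.0002
```

```bash
cat > look.py <<'E'
import sys
from workcell import sensors, vision
import cv2,numpy as np
o=sensors.get_obs();print(o['time'],o['ee_pos'],o['wrist_force'])
ims=[vision.camera(n)[:,:,::-1] for n in("scene","side")]
a=cv2.resize(ims[0][150:250,160:290],(728,560),interpolation=cv2.INTER_CUBIC)
b=cv2.resize(ims[1][180:310,220:370],(646,560),interpolation=cv2.INTER_CUBIC)
cv2.imwrite("pics/%s.png"%sys.argv[1],cv2.resize(np.hstack([a,b]),(800,326)))
E
python3 look.py s3
```

```text
3.725 [0.52208054 0.00928931 0.05600966] [-2.85525492 -1.11151632  8.23571233]
```

View pics/s3.png

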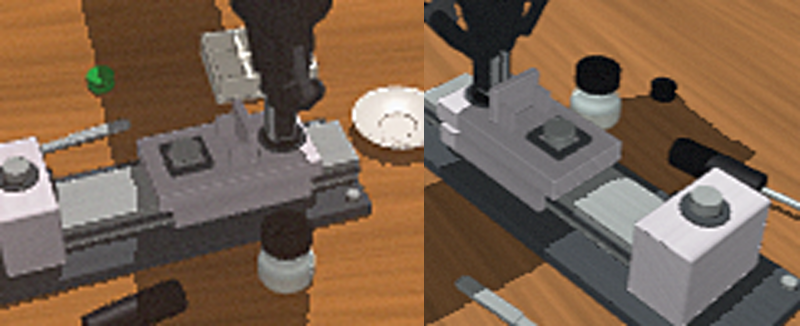

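The carriage follows by friction while the button stays held down. Continuing towards the stop.

Request:
carry_out([
  [0, 0, 0, 0, -6, 0, 0],
  [0, 0, 0, 0, -8, 0, 0],
  [0, 0, 0, 0, -8, 0, 0],
  [0, 0, 0, 0, -8, 0, 0],
  [0, 0, 0, 0, -8, 0, 0],
  [0, 0, 0, 0, -8, 0, 0],
  [0, 0, 0, 0, -8, 0, 0],
  [0, 0, 0, 0, -6, 0, 0],
  [0, 0, 0, 0, 0, 0, 0],
])

```text
time: 4.95
ee_pos: [0.5326, -0.0499, 0.056]
tcp_rot: [-47.1, 89.9, -37.2]
wrist_force: [-2.0, -1.7, 8.1]
opening: -0.0001
```

```bash
python3 look.py s4
```

```text
4.95 [ 0.53260141 -0.0499437   0.05596909] [-1.97043371 -1.69618986  8.07981885]
```

View pics/s4.png

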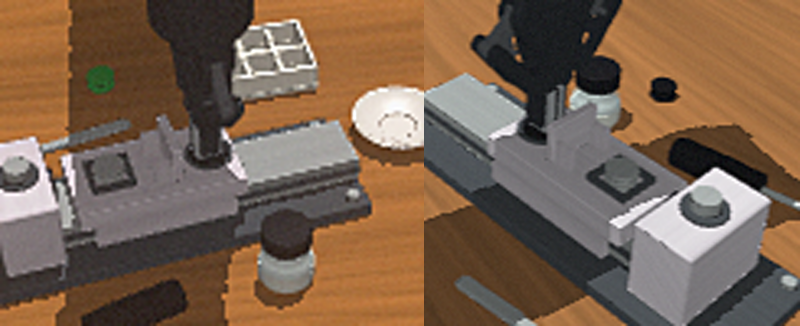

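About 15 mm remain. I'll take it in small steps and watch the force.

Request:
carry_out([
  [0, 0, 0, 0, -4, 0, 0],
  [0, 0, 0, 0, -4, 0, 0],
  [0, 0, 0, 0, -3, 0, 0],
  [0, 0, 0, 0, -3, 0, 0],
  [0, 0, 0, 0, -2, 0, 0],
  [0, 0, 0, 0, 0, 0, 0],
])

```text
time: 5.8
ee_pos: [0.5353, -0.0647, 0.056]
tcp_rot: [35.7, 89.9, 45.7]
wrist_force: [-1.4, 2.4, 8.2]
opening: -0.0001
```

```bash
python3 look.py s5
```

```text
5.8 [ 0.53534314 -0.06472274  0.05599875] [-1.41543416  2.40581496  8.16420037]
```

View pics/s5.png

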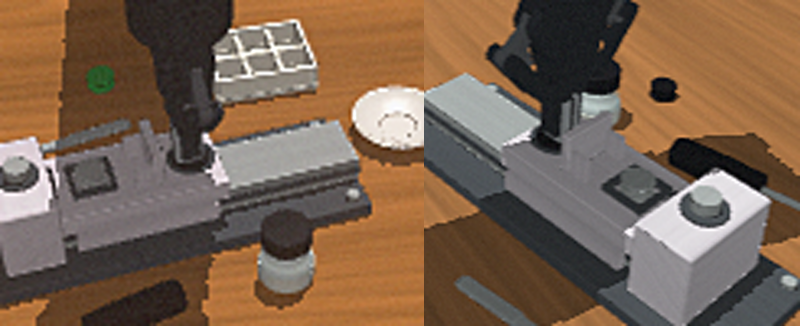

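The nose appears to be at the stop, with force now opposing the motion. To be sure, I'll keep sliding the fingertip until it meets the push plate.

Request:
carry_out([
  [0, 0, 0, 0, -2, 0, 0],
  [0, 0, 0, 0, -2, 0, 0],
  [0, 0, 0, 0, -2, 0, 0],
  [0, 0, 0, 0, 0, 0, 0],
])

```text
time: 6.4
ee_pos: [0.5366, -0.0704, 0.056]
tcp_rot: [36.1, 89.9, 46.2]
wrist_force: [-1.0, 4.0, 7.9]
opening: 0.0004
```

Request:
carry_out([
  [0, 0, 0, 0, -2, 0, 0],
  [0, 0, 0, 0, -2, 0, 0],
  [0, 0, 0, 0, 0, 0, 0],
])

```text
time: 6.78
ee_pos: [0.5373, -0.0743, 0.056]
tcp_rot: [37.9, 89.9, 47.9]
wrist_force: [-0.7, 3.5, 7.8]
opening: -0.0003
```

```bash
python3 look.py s6
```

```text
6.775 [ 0.53726872 -0.0742839   0.0559662 ] [-0.70706719  3.47959917  7.825619  ]
```

View pics/s6.png

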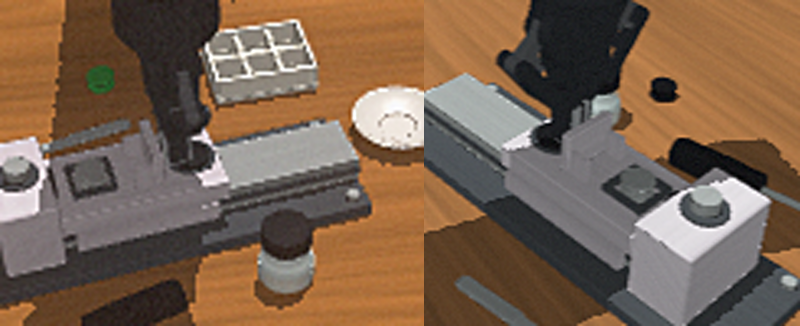

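Between s5 and s6 the carriage did not move (nest at (92,177) in both) while the tip slid on the button, so it is home. Lifting straight up.

Request:
carry_out([
  [0, 0, 0, -3, 0, 0, 0],
  [0, 0, 0, -4, 0, 0, 0],
  [0, 0, 0, -5, 0, 0, 0],
  [0, 0, 0, -10, 0, 0, 0],
  [0, 0, 0, -20, 0, 0, 0],
  [0, 0, 0, -30, 0, 0, 0],
  [0, 0, 0, -40, 0, 0, 0],
  [0, 0, 0, -40, 0, 0, 0],
  [0, 0, 0, 0, 0, 0, 0],
  [0, 0, 0, 0, 0, 0, 0],
])

```text
time: 8.12
ee_pos: [0.5366, -0.075, 0.2068]
tcp_rot: [179.1, 90.0, -170.9]
wrist_force: [-0.4, 0.2, -0.3]
opening: -0.0001
```

```bash
python3 look.py s7; python3 - <<'E'
from workcell import vision
import cv2
cv2.imwrite("pics/w7.png",vision.camera("wrist")[:,:,::-1])
E
```

```text
8.125 [ 0.53663042 -0.07503425  0.20680005] [-0.35219444  0.23095089 -0.3353505 ]
```

View pics/s7.png

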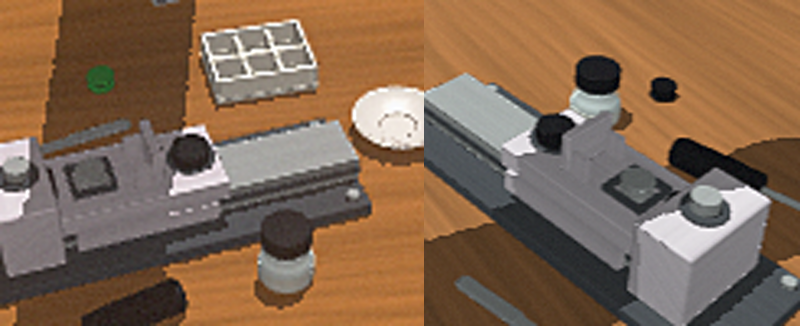

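View pics/w7.png

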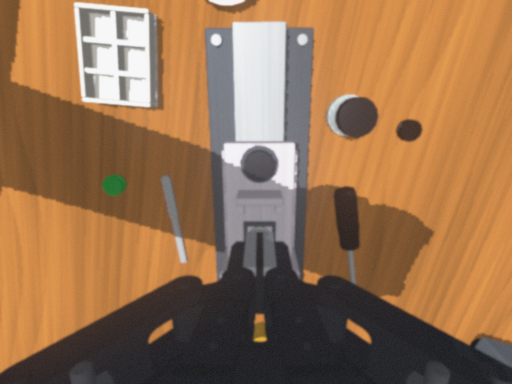

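```bash
python3 - <<'E'
from h import *
k=.5822*5.6
a=onz("scene",(252.7,188.0),.064);b=onz("scene",(160+190/k,150+152/k),.064)
print(a,b,np.linalg.norm(a-b),"puck",onz("scene",(160+92/k,150+176/k),.0625))
E
```

```text
[0.5233 0.0271 0.064 ] [ 0.5423 -0.0626  0.064 ] 0.09169018486184877 puck [ 0.5561 -0.1373  0.0625]
```

The button has travelled about 91 mm by the camera. It stands up again, the puck is in its nest, and the arm is clear.

```bash
python3 -c "
from workcell import job_done
print(job_done())"
```

```text
the job is handed in; nothing more can be done
None
```

I pressed the lock button with closed fingertips, pushed the carriage home while holding it down, then lifted straight off and handed the job in at about 8 s. No verdict was reported.

**Pressing and pushing:** The button went to its bottom, with the tip at z = 0.056 m and about 8 N on it. The carriage followed by friction until its nose met the stop. After that the tip slid on over the button against 3.5 to 4 N, and the carriage did not move further. I did not confirm contact with the push plate.

**Last checks:**
- **Travel:** the scene camera puts the button's travel at about 92 mm against the nominal 90 mm, which is within measuring error. The nose is against the stop block in both views.
- **Button:** it stands up again in both the scene and side views.
- **Puck:** it lies in its nest.
- **Bystanders:** the tray, jar, tweezers and dish look unmoved. The screwdriver and weight were only partly visible at the end, but the arm went nowhere near them.
- **Arm:** it is clear of everything, with the wrist force near zero.

**Disagreement:** early estimates of the button's position differed by 3 to 6 mm between the scene, side and wrist cameras. I aimed between the scene and wrist values, and a close look before pressing showed the tip over the button.

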